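# Stage a bushing and hold the roller guard open

### The job

Take the tall bushing out of the pocket tray and stand it upright in the recess of the ready nest while the roller unit's guard is still shut. Then lift the guard to 50 degrees open, give or take 5, and keep holding it there so that I can reach in and fit the bushing: finish while your fingers are still holding it up, because it falls shut by itself. Leave the short bushings, bottle, mug and screwdriver where they are.

Things in the scene. Friction and masses are not known exactly. Their poses are not given: they have to be found in the camera images.
- tall_bushing: The part to stage: solid plain steel bushing, a cylinder 16 mm in diameter and 36 mm tall, about 50 g, with a dark bore mark on its top. Origin at the centre of its underside, z along its axis. It starts upright in one of the tray's pockets, its top 24 mm above the tray's top face.
- short_bushing_a: Short steel bushing, 16 mm in diameter, 20 mm tall, upright in another pocket (8 mm stands above the tray). Origin at the centre of its underside. Not to be moved.
- short_bushing_b: Second short steel bushing, the same as the other, in a third pocket; the fourth is empty. Not to be moved.
- tray: Black plastic pocket tray fixed to the bench, 112 x 112 mm, 20 mm high, with four square pockets 20 mm wide and 12 mm deep (pocket floor 8 mm above the bench) centred 28 mm either way from the tray's centre along its x and y axes. Origin at the centre of its underside, z up. It stands on the robot's right, and may be swapped with the nest.
- nest: Ready nest: aluminium block fixed to the bench, 60 x 60 mm, 20 mm high, with one square recess in the middle of its top, 24 mm wide and 10 mm deep (recess floor 10 mm above the bench). Origin at the centre of its underside, z up.
- machine: Bench-top roller unit fixed to the bench on the robot's left: grey base 240 mm (x) by 200 mm (y) by 20 mm, two aluminium side plates up to 120 mm high, two 60 mm rollers between them. Origin at the centre of the base's underside, z up, its own -x axis is its front, towards the robot; the guard's hinge runs along its y axis at x = +100 mm, z = 125 mm. A black drive box stands on its +y side plate, reaching to y = +140 mm and 90 mm high.
- guard (a joint): Opening angle of the guard, rad: 0 shut (panel level), growing as the front edge rises; the stop is at 1.3. 50 degrees is 0.873. The guard is a clear panel 180 mm long from the hinge and 200 mm wide, in aluminium edging 6 mm thick, with a 30 mm clear skirt hanging from its front edge; some 0.35 to 0.7 kg. No spring or catch: it falls shut from every angle when let go.
- guard_handle (a point): Middle of the guard's handle: a round steel bar 10 mm thick and 110 mm long, parallel to the hinge, on two posts at its ends, bar centre 35 mm above the panel's top face (the free gap under the bar is 30 mm). It lies 150 mm from the hinge towards the front and 41 mm above it when shut (166 mm above the bench). Axes as the guard: y along the bar and the hinge, x from the bar's side towards the hinge, z off the panel.
- guard_hinge (a point): Middle of the guard's hinge axis, 125 mm above the bench; the axis is its y axis. Lifting carries the handle up and over towards the hinge's side.
- bottle: White plastic bottle, 56 mm in diameter, 140 mm tall, standing beyond the work. Bystander. Origin at the centre of its underside.
- mug: White mug, 76 mm in diameter, 85 mm high, with a handle, standing beyond the work. Bystander. Origin at the centre of its underside.
- screwdriver: Screwdriver with a black handle, lying on the bench beyond the tray and nest, between the bottle and the mug. Bystander.
Mind the look-alikes: they are no part of the job. What is meant by the nest is not green, purple or turquoise, and is the larger of those in its own colour.

How it is judged:
On the way:
1. the tall bushing stands released in the nest's recess, the guard still shut (z of tall_bushing in the frame of nest below 0.013 m and horizontal distance between tall_bushing and nest below 0.008 m and angle between tall_bushing's own z axis and vertical below 0.15 rad and linear speed of tall_bushing below 0.02 m/s and contact force between the fingers and tall_bushing below 0.1 N and value of joint guard below 0.1 rad), for 0.2 s.
At the end, for the whole second after the job is handed in: The guard is held still by the fingers at 45 to 55 degrees open (0.785 to 0.960 rad; the fingers press on it with over 0.5 N), and the tall bushing stands upright (within 0.15 rad), released and at rest on the floor of the nest's recess (z of tall_bushing in the frame of nest below 0.013 m and horizontal distance between tall_bushing and nest below 0.008 m and angle between tall_bushing's own z axis and vertical below 0.15 rad and linear speed of tall_bushing below 0.02 m/s and contact force between the fingers and tall_bushing below 0.1 N and value of joint guard between 0.785 and 0.96 rad and velocity of joint guard between -0.05 and 0.05 rad/s and contact force between the fingers and guard above 0.5 N); the arm keeps its last pose, push and grip.
It fails at once if the short bushing a is moved by more than 15 mm (distance of short_bushing_a from where it was at the start of the episode above 0.015 m).
It fails at once if the short bushing b is moved by more than 15 mm (distance of short_bushing_b from where it was at the start of the episode above 0.015 m).
It fails at once if the bottle is moved by more than 30 mm (distance of bottle from where it was at the start of the episode above 0.03 m).
It fails at once if the mug is moved by more than 30 mm (distance of mug from where it was at the start of the episode above 0.03 m).
It fails at once if the screwdriver is moved by more than 30 mm (distance of screwdriver from where it was at the start of the episode above 0.03 m).
It also fails if it takes over 56 s, if anything falls off the work surface, if the arm or the gripper's body presses on something with over 40 N, if the wrist force passes 120 N, or if a joint passes its speed limit or range.

### The arm

A 7-joint arm with a two-finger parallel gripper is mounted at the origin on the work surface. World frame = base frame: x ahead of the robot, y to its left, z up, the work surface at z = 0. Lengths are in m, angles in rad, forces in N, time in s.
With the tool pointing down it reaches from about 0.4 to 0.85 m from the base axis. Payload 4.5 kg.
Tool frame: the origin (TCP) lies on the centre line of the jaws, within the pads' length; the fingertips stand 8 mm ahead of it and the grasp point (between the pads) lies 11 mm behind it (env.tip_extent is the distance from the TCP to the fingertips, in m); z points along the fingers, x is the direction in which the jaws open and shut, and the axes are right-handed (so a half turn about z gives the same grasp; the last joint's range is limited). The gripper opens to 85 mm and grips with 20 to 120 N. Pads are 22 mm wide; open, the fingers measure 114 mm over their backs; the gripper's body (76 mm by 85 mm) begins 54 mm behind the grasp point. The pads swing forward as they close: fully open they stand 13 mm farther back than shut.
Start: joints at [-1.087, 0.689, -0.195, 1.565, 0.157, 0.902, -0.215], TCP at [0.272, 0.563, 0.239] pointing down, gripper open.
Joint ranges: [-3.01, 3.01], [-0.46, 2.08], [-1.47, 1.51], [0.13, 2.56], [-1, 4.14], [0.04, 2.09], [-2.66, 2.66]. Speed limits (rad/s): [2.57, 2.57, 3.14, 3.14, 3.14, 3.14, 3.14].

### API

Orientations are given as [roll, pitch, yaw] about the fixed x, y, z axes, in that order (R = Rz(yaw) Ry(pitch) Rx(roll)).
In Python, from station import env, viewer, ticket gives the robot as it stands.
- The arm moves only by the tool move_arm, never from a script. Its argument "steps" is a list of rows, each a list of 3 entries, a list of its own where there are three numbers: the turn, a rotation vector about the tool's x, y, z in degrees, then the shift along the tool's x, y, z in m, then the finger opening in m, from 0 to 0.0854. A call has 1 to 20 rows; each row is the pose to reach, as a shift and turn from the pose commanded when the call began, along the tool's axes at that moment; what a row does not reach only later rows make up. A row lasts 1/8 s, in which the tool goes at most 62.5 mm and 10.7 degrees, less where a joint would pass 70% of its speed; a pose out of reach is approached as far as the arm can. A call with a gripper value outside its range is refused whole. The fingers move at their own pace and stop on an object; "grip_force" is the grip in N (left out, the last holds). Time passes only in rows, so rows that repeat a pose let the fingers close. It gives the time, the measured TCP pose, the force and the opening at its end, in the units of the state.
- env.sense(): the state, without advancing time (a new reading comes with each control period).
- viewer.snapshot(name): name is "scene" or "top"; returns the picture (480x640x3 uint8, red, green, blue); there is no depth.
- viewer.calibration(name): a dict with "camera_matrix" (3x3 intrinsics, pixels), "k1" (the pictures are not rectified: a ray, as slopes to the right and down, at radius r is drawn at 1 + k1 r^2 times it, then the intrinsics apply), "position" and "orientation" of the camera in the world. Camera axes: x right, y down, z forward; pixel columns grow to the right and rows downward; lengths in m; the calibration is good to about 2 mm. A picture is of the moment at which its call begins. calibration takes no time and is no camera call.
- ticket.job_done(): hands the job in, once; it reports no verdict.
The state is a dict: "time_s": time; "q": joint angles; "joint_velocities": joint speeds; "joint_torque": joint torques, N m; "tool_pos": TCP position; "tool_rot": TCP orientation; "contact_force": force on the tool from outside, world axes, zero at the start; "torque": the same for the moment, N m; "gripper_width": finger opening in m.
Only numpy, scipy, OpenCV 4.12 (cv2) and the standard library are available. Lean on these libraries where they do the work, as an engineer would, in place of code of your own. Each camera call takes 0.05 s, during which the arm holds its last target. There are 200 camera calls.

## Working session

There is one attempt and no reset: what is moved stays moved. The work goes in short steps, Python scripts to look and compute and a tool call to move; the robot and the scene stay as the last step left them, time stands still between calls to the robot, and variables do not carry over. Pictures are saved under pics/ and viewed, about 8 in all and at most 12, crops included, and the job is handed in when it is done.

Besides the shell and the picture viewer there is one more tool, called after "Emit:" by a JSON object that holds its "op" and its "data", one argument or row to a line. move_arm: Moves the arm, as the interface text tells. Its arguments: {"type":"object","properties":{"steps":{"type":"array","items":{"type":"array"}},"grip_force":{"type":"number"}},"required":["steps"]}

```bash
mkdir -p pics; ls
python3 - <<'E'
from station import env, viewer, ticket
import cv2
for n in("scene","top"):
    cv2.imwrite(f"pics/{n}0.png",viewer.snapshot(n)[...,::-1]); print(viewer.calibration(n))
print(env.sense(), env.tip_extent)
E
```

```text
pics
{'camera_matrix': array([[598.71853026,   0.        , 323.65145644],
       [  0.        , 598.71853026, 239.68092715],
       [  0.        ,   0.        ,   1.        ]]), 'k1': 0.0675012746108541, 'position': array([0.96828464, 0.70020827, 1.06356296]), 'orientation': array([-2.39452138e+00, -1.35809384e-03,  2.67104413e+00])}
{'camera_matrix': array([[477.39278484,   0.        , 319.81880966],
       [  0.        , 477.39278484, 228.30937724],
       [  0.        ,   0.        ,   1.        ]]), 'k1': 0.027296153862433482, 'position': array([ 0.43660469, -0.09962986,  1.11044526]), 'orientation': array([-3.01708601, -0.00852384, -1.54459915])}
{'time_s': 0.1, 'q': array([-1.08719411,  0.68993753, -0.19452747,  1.56626068,  0.15731683,
        0.90247789, -0.21509162]), 'joint_velocities': array([ 0.00152705, -0.00162343, -0.00066782, -0.00437038, -0.00108669,
       -0.00098454,  0.00263196]), 'joint_torque': array([-3.14356119e-03, -5.40590751e+01, -1.27166636e+00, -1.58984792e+01,
        9.31199756e-03,  4.37911222e-03, -1.50987933e-05]), 'tool_pos': array([0.27153023, 0.56229558, 0.23853556]), 'tool_rot': array([3.14146701e+00, 1.68541956e-03, 1.12109738e+00]), 'contact_force': array([-0.57389744, -0.0213064 ,  0.25568044]), 'torque': array([-0.04850189,  0.02055435, -0.02576996]), 'gripper_width': 0.08512977496070197} 0.008
```

View pics/top0.png

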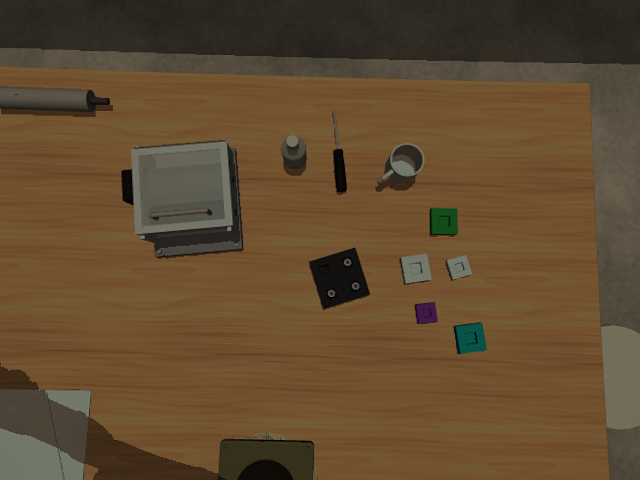

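View pics/scene0.png

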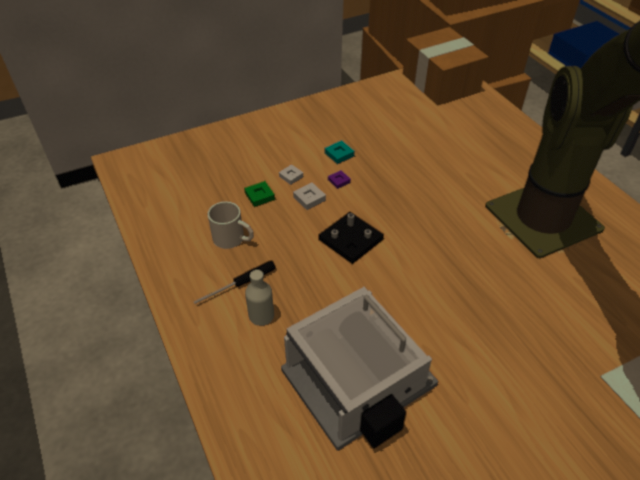

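Top view: tray centre at about (339,278), larger white nest at (416,268), smaller white look-alike at (459,267), machine at left (185,190), bar from (150,213) to (210,211). Scene view: the tall bushing looks like the one at (351,219). Next I zoom in on both.

```bash
cat > h.py <<'E'
import numpy as np, cv2
from scipy.spatial.transform import Rotation as R
from station import env, viewer
def cam(n):
    c=viewer.calibration(n); return c["camera_matrix"],c["k1"],np.array(c["position"]),R.from_euler("xyz",c["orientation"]).as_matrix()
def ray(n,uv):
    K,k,p,M=cam(n); d=np.array([k,0,0,0.])
    # k1 only radial model (same as OpenCV)
    s=cv2.undistortPoints(np.array([[uv]],float),K,d)[0,0]
    return p,M@np.array([s[0],s[1],1.])
def at(n,uv,z):
    p,d=ray(n,uv); return p+d*(z-p[2])/d[2]
def proj(n,P):
    K,k,p,M=cam(n); 
    return cv2.projectPoints(((np.atleast_2d(P)-p)@M).astype(float),np.zeros(3),np.zeros(3),K,np.array([k,0,0,0.]))[0][:,0]
def tri(u1,u2):
    (p,d),(q,e)=ray("top",u1),ray("scene",u2)
    st=np.linalg.lstsq(np.stack([d,-e],1),q-p,rcond=None)[0]
    a,b=p+d*st[0],q+e*st[1]; return (a+b)/2,np.linalg.norm(a-b)
E
python3 - <<'E'
import cv2,numpy as np
t=cv2.imread("pics/top0.png");s=cv2.imread("pics/scene0.png")
a=cv2.resize(t[235:320,300:440],None,fx=5,fy=5,interpolation=cv2.INTER_CUBIC) #700x425
cv2.imwrite("pics/c1.png",cv2.convertScaleAbs(a,alpha=1.8))
a=cv2.resize(t[130:265,110:255],None,fx=4,fy=4,interpolation=cv2.INTER_CUBIC)
cv2.imwrite("pics/c2.png",cv2.convertScaleAbs(a,alpha=1.5))
from h import *
for z,uv in [(0.02,(339,278)),(0.02,(416,268)),(.02,(459,267)),(.166,(150,213)),(.166,(210,211)),(.0,(290,162))]: print(uv,at("top",uv,z))
print(tri((332,294),(351,219)),tri((355,286),(351,219)),tri((348,262),(351,219)))
E
```

```text
(339, 278) [ 0.46070536 -0.15190197  0.02      ]
(416, 268) [ 0.48811313 -0.32689225  0.02      ]
(459, 267) [ 0.49309397 -0.42476145  0.02      ]
(150, 213) [0.57644829 0.2338575  0.166     ]
(210, 211) [0.58381202 0.11545718 0.166     ]
(290, 162) [ 0.7330384  -0.03024791  0.        ]
(array([ 0.44184998, -0.14574684,  0.06172643]), np.float64(0.03993199869444579)) (array([ 0.4422857 , -0.18714131,  0.02666579]), np.float64(0.0031517387937521416)) (array([ 0.47949625, -0.15729306,  0.07451842]), np.float64(0.03684577152648449))
```

View pics/c1.png

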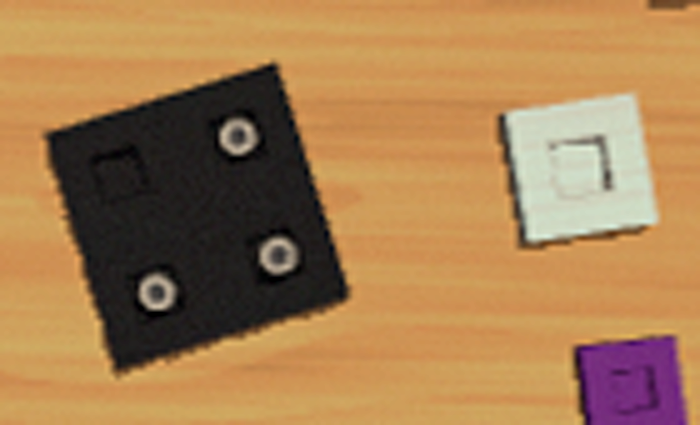

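View pics/c2.png

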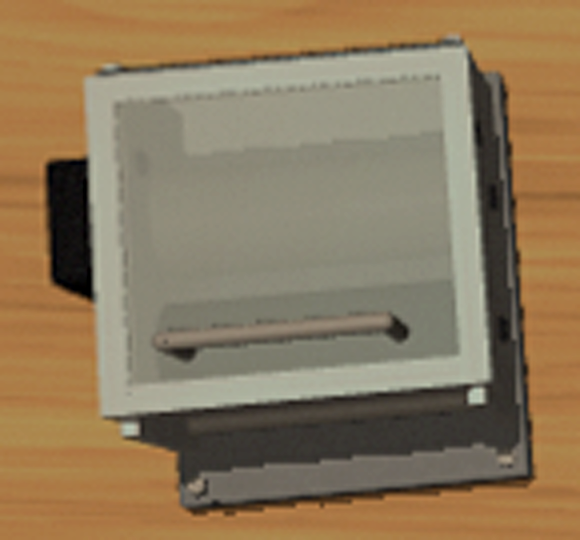

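Run:
```python
from h import *
import cv2
f=lambda x,y:(300+(x+.5)/5-.5,235+(y+.5)/5-.5)
g=lambda x,y:(110+(x+.5)/4-.5,130+(y+.5)/4-.5)
T=[at("top",f(*p),.02) for p in [(47,133),(277,65),(349,296),(118,372)]]
N=[at("top",f(*p),.02) for p in [(504,115),(636,95),(657,220),(524,239)]]
for q in(T,N):
    q=np.array(q);e=q-np.roll(q,1,0);print(q.mean(0),np.linalg.norm(e,axis=1),np.degrees(np.arctan2(e[:,1],e[:,0])))
for p in [(238,136),(279,255),(156,292)]:
    for z in(.028,.044):
        P=at("top",f(*p),z);print(p,P,proj("scene",P))
print("empty",at("top",f(120,173),.02),"recess",at("top",f(581,166),.02))
H=[at("top",g(*p),.166) for p in[(158,341),(394,320)]];print(H,np.linalg.norm(H[0]-H[1]),(H[0]+H[1])/2)
G=[at("top",g(*p),.128) for p in[(86,77),(464,45),(490,386),(105,416)]];print(G)
s=cv2.imread("pics/scene0.png")
a=cv2.resize(s[170:270,270:390],None,fx=5,fy=5,interpolation=cv2.INTER_CUBIC)
cv2.imwrite("pics/c3.png",cv2.convertScaleAbs(a,alpha=1.6))
```

```text
[ 0.4613256  -0.15224005  0.02      ] [0.11228064 0.10982839 0.10946726 0.1099712 ] [  18.22110191  -71.99913529 -161.71733775  109.46707805]
[ 0.488078   -0.32608458  0.02      ] [0.05683755 0.06127928 0.05740411 0.06123991] [   9.44517856  -79.8420069  -170.58969637   99.62837134]
(238, 136) [ 0.49751652 -0.16933025  0.028     ] [[333.67796047 230.66996413]]
(238, 136) [ 0.49661616 -0.16829998  0.044     ] [[334.30828096 226.16520065]]
(279, 255) [ 0.44450502 -0.18879717  0.028     ] [[349.25076141 218.39936972]]
(279, 255) [ 0.44438824 -0.18747916  0.044     ] [[349.77237011 214.05630898]]
(156, 292) [ 0.42654706 -0.13380058  0.028     ] [[366.87559249 230.54451851]]
(156, 292) [ 0.42669573 -0.13329549  0.044     ] [[367.29468561 226.04029802]]
empty [ 0.47969799 -0.11641325  0.02      ] recess [ 0.48855533 -0.32643661  0.02      ]
[array([0.57263447, 0.23531696, 0.166     ]), array([0.58648353, 0.11933174, 0.166     ])] 0.11680910993194743 [0.579559   0.17732435 0.166     ]
[array([0.71701415, 0.29579221, 0.128     ]), array([0.74059691, 0.09923438, 0.128     ]), array([0.55934996, 0.07681159, 0.128     ]), array([0.53842158, 0.27301586, 0.128     ])]
```

View pics/c3.png

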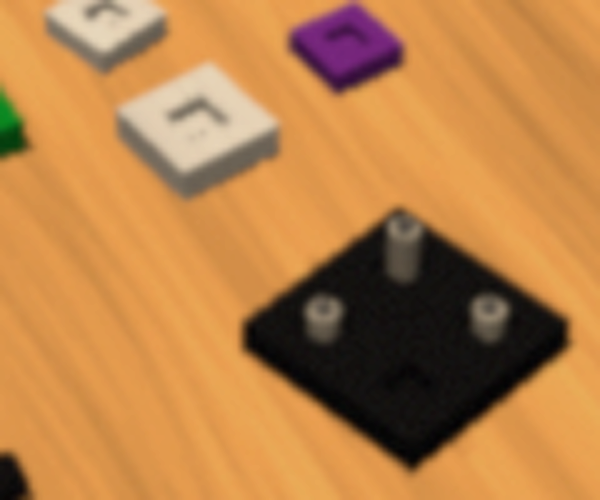

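Side view: the tall bushing is at crop (403,228), the pocket nearest the robot's right at world (0.444,-0.188). That is 39 mm from the tray centre, as it must be. The handle lies 150 mm from the hinge, which matches too. The tool's present yaw (64°) lies along the tray diagonal through that pocket, so I keep it.

```bash
cat >> h.py <<'E'
def rel(targets,yaw=None):
    s=env.sense(); M=R.from_euler("xyz",s["tool_rot"]).as_matrix()
    print(round(s["time_s"],2),s["tool_pos"].round(4),np.degrees(s["tool_rot"]).round(2),s["contact_force"].round(2),round(s["gripper_width"],4),s["q"].round(2))
    for t in targets: print(t,"->",(M.T@(np.array(t)-s["tool_pos"])).round(4))
    t=R.from_euler("xyz",[np.pi,0,s["tool_rot"][2] if yaw is None else np.radians(yaw)]).as_matrix()
    print("turn",np.degrees(R.from_matrix(M.T@t).as_rotvec()).round(2))
E
python3 -c "
from h import *
rel([(.45,.2,.26),(.4444,-.1875,.15)])"
```

```text
0.1 [0.2715 0.5623 0.2385] [1.7999e+02 1.0000e-01 6.4230e+01] [-0.57 -0.02  0.26] 0.0851 [-1.09  0.69 -0.19  1.57  0.16  0.9  -0.22]
(0.45, 0.2, 0.26) -> [-0.2487  0.3182 -0.021 ]
(0.4444, -0.1875, 0.15) -> [-0.6     0.4816  0.0896]
turn [0.01 0.1  0.  ]
```

Emit:
{"op": "move_arm", "data": {
  "steps": [
    [[0,0,0],[-0.025,0.032,-0.002],0.045],
    [[0,0,0],[-0.07,0.09,-0.007],0.045],
    [[0,0,0],[-0.115,0.147,-0.012],0.045],
    [[0,0,0],[-0.16,0.205,-0.017],0.045],
    [[0,0,0],[-0.205,0.262,-0.02],0.045],
    [[0,0,0],[-0.249,0.318,-0.021],0.045],
    [[0,0,0],[-0.3,0.342,-0.01],0.045],
    [[0,0,0],[-0.35,0.365,0.005],0.045],
    [[0,0,0],[-0.4,0.389,0.02],0.045],
    [[0,0,0],[-0.45,0.412,0.035],0.045],
    [[0,0,0],[-0.5,0.435,0.05],0.045],
    [[0,0,0],[-0.54,0.453,0.065],0.045],
    [[0,0,0],[-0.57,0.467,0.08],0.045],
    [[0,0,0],[-0.59,0.476,0.088],0.045],
    [[0,0,0],[-0.6,0.482,0.09],0.045],
    [[0,0,0],[-0.6,0.482,0.09],0.045],
    [[0,0,0],[-0.6,0.482,0.09],0.045],
    [[0,0,0],[-0.6,0.482,0.09],0.045]
  ],
  "grip_force": 40
}}

```text
time_s: 2.35
tool_pos: [0.4453, -0.1858, 0.1496]
tool_rot: [3.141, -0.001, 1.123]
contact_force: [-0.4, -0.4, -0.1]
gripper_width: 0.0449
```

```bash
python3 -c "
from h import *
rel([(.4444,-.1875,.08),(.4444,-.1875,.033)])
t=viewer.snapshot('top');s=viewer.snapshot('scene')
a=cv2.resize(t[230:320,290:410],(390,293),interpolation=cv2.INTER_CUBIC);b=cv2.resize(s[150:260,290:410],(390,293+64),interpolation=cv2.INTER_CUBIC)[:293]
cv2.imwrite('pics/d.png',cv2.convertScaleAbs(np.hstack([a,b])[...,::-1],alpha=1.6))"
```

```text
2.35 [ 0.4453 -0.1858  0.1496] [ 1.7998e+02 -4.0000e-02  6.4350e+01] [-0.43 -0.45 -0.14] 0.0449 [ 0.45  0.66 -0.23  2.07  0.34  0.44  1.07]
(0.4444, -0.1875, 0.08) -> [-0.0019 -0.0001  0.0696]
(0.4444, -0.1875, 0.033) -> [-2.000e-03 -1.000e-04  1.166e-01]
turn [ 0.02 -0.04 -0.  ]
```

View pics/d.png

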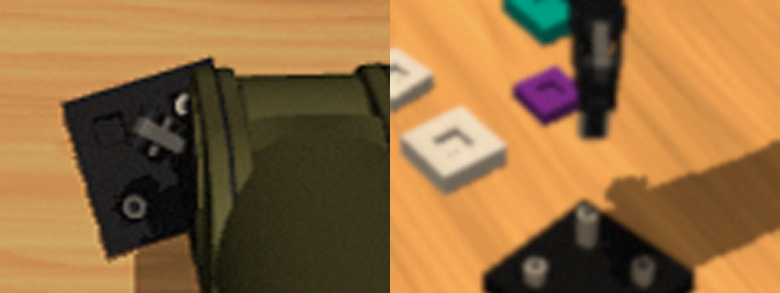

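The gripper hovers above the tall bushing, seen at (587,215) in the right half, with clear room around it. Now down, grip and lift.

Emit:
{"op": "move_arm", "data": {
  "steps": [
    [[0,0,0],[-0.002,0,0.02],0.045],
    [[0,0,0],[-0.002,0,0.05],0.045],
    [[0,0,0],[-0.002,0,0.08],0.045],
    [[0,0,0],[-0.002,0,0.1],0.045],
    [[0,0,0],[-0.002,0,0.112],0.045],
    [[0,0,0],[-0.002,0,0.117],0.045],
    [[0,0,0],[-0.002,0,0.117],0.045],
    [[0,0,0],[-0.002,0,0.117],0.03],
    [[0,0,0],[-0.002,0,0.117],0.02],
    [[0,0,0],[-0.002,0,0.117],0.01],
    [[0,0,0],[-0.002,0,0.117],0.005],
    [[0,0,0],[-0.002,0,0.117],0.005],
    [[0,0,0],[-0.002,0,0.117],0.005]
  ],
  "grip_force": 40
}}

```text
time_s: 4.08
tool_pos: [0.4446, -0.1888, 0.0329]
tool_rot: [3.14, -0.0, 1.121]
contact_force: [0.2, 0.8, 6.1]
gripper_width: 0.0145
```

Emit:
{"op": "move_arm", "data": {
  "steps": [
    [[0,0,0],[0,0,-0.005],0.005],
    [[0,0,0],[0,0,-0.015],0.005],
    [[0,0,0],[0,0,-0.03],0.005],
    [[0,0,0],[0,0,-0.045],0.005],
    [[0,0,0],[0,0,-0.06],0.005],
    [[0,0,0],[0,0,-0.06],0.005]
  ]
}}

```text
time_s: 4.82
tool_pos: [0.4446, -0.1892, 0.0935]
tool_rot: [3.139, -0.0, 1.121]
contact_force: [-1.1, -0.2, -0.8]
gripper_width: 0.0144
```

```bash
python3 -c "
from h import *
rel([(.4883,-.3263,.093),(.4883,-.3263,.036)])
s=viewer.snapshot('scene')
cv2.imwrite('pics/e.png',cv2.convertScaleAbs(cv2.resize(s[150:260,270:410],None,fx=4,fy=4,interpolation=cv2.INTER_CUBIC)[...,::-1],alpha=1.6))"
```

```text
4.83 [ 0.4446 -0.1892  0.0935] [ 1.7987e+02 -2.0000e-02  6.4200e+01] [-1.13 -0.19 -0.79] 0.0144 [ 0.41  0.77 -0.16  2.11  0.4   0.29  1.03]
(0.4883, -0.3263, 0.093) -> [-0.1044  0.099   0.0006]
(0.4883, -0.3263, 0.036) -> [-0.1044  0.0989  0.0576]
turn [ 0.13 -0.02 -0.  ]
```

View pics/e.png

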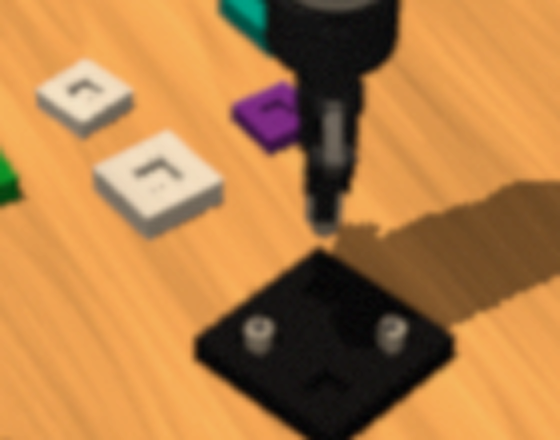

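The bushing is out: its pocket is empty at (322,285), its end shows below the fingers at (322,225), and the short ones are still in place. Now over the nest.

Emit:
{"op": "move_arm", "data": {
  "steps": [
    [[0,0,0],[-0.015,0.014,0],0.005],
    [[0,0,0],[-0.04,0.038,0],0.005],
    [[0,0,0],[-0.065,0.062,0],0.005],
    [[0,0,0],[-0.085,0.081,0],0.005],
    [[0,0,0],[-0.098,0.093,0],0.005],
    [[0.1,0,0],[-0.1045,0.099,0.0],0.005],
    [[0.1,0,0],[-0.1045,0.099,0.01],0.005],
    [[0.1,0,0],[-0.1045,0.099,0.02],0.005],
    [[0.1,0,0],[-0.1045,0.099,0.02],0.005],
    [[0.1,0,0],[-0.1045,0.099,0.02],0.005]
  ]
}}

```text
time_s: 6.12
tool_pos: [0.4878, -0.3253, 0.0722]
tool_rot: [-3.139, -0.0, 1.122]
contact_force: [0.8, -0.5, -0.3]
gripper_width: 0.014
```

```bash
python3 -c "
from h import *
rel([(.4883,-.3263,.036)])
s=viewer.snapshot('scene')
cv2.imwrite('pics/f.png',cv2.convertScaleAbs(cv2.resize(s[150:230,260:360],None,fx=6,fy=6,interpolation=cv2.INTER_CUBIC)[...,::-1],alpha=1.6))"
```

```text
6.12 [ 0.4878 -0.3253  0.0722] [-1.7987e+02 -1.0000e-02  6.4280e+01] [ 0.83 -0.47 -0.26] 0.014 [ 0.66  0.89 -0.26  1.8   0.42  0.51  1.25]
(0.4883, -0.3263, 0.036) -> [-0.0007  0.0009  0.0361]
turn [-0.13 -0.01  0.  ]
```

View pics/f.png

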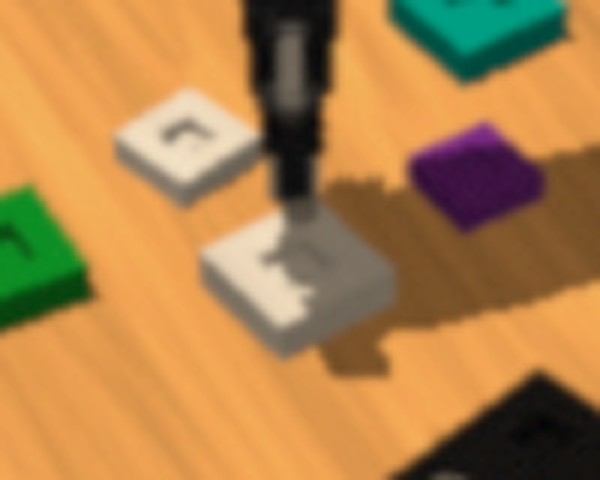

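The bushing end hangs at about crop (300,220) above the recess at (300,262). I check whether that pixel fits the expected underside height.

```bash
python3 -c "
from h import *
rel([])
for z in (.035,.04,.047,.064,.02): print(z,(proj('scene',(.4878,-.3258,z))[0]-[260,150])*6+2.5)"
```

```text
6.17 [ 0.4879 -0.3256  0.0724] [-1.7991e+02 -1.0000e-02  6.4260e+01] [ 0.58 -0.9   0.02] 0.0146 [ 0.66  0.88 -0.26  1.8   0.42  0.51  1.25]
turn [-0.09 -0.01  0.  ]
0.035 [294.08542083 229.48143139]
0.04 [293.88089882 220.68947336]
0.047 [293.59276022 208.30789037]
0.064 [292.88407208 177.87907801]
0.02 [294.69262557 255.60079833]
```

Consistent: the underside is near z 0.045, and the recess shows the same small pixel bias. Lower, then release.

Emit:
{"op": "move_arm", "data": {
  "steps": [
    [[0,0,0],[-0.0005,0.0005,0.01],0.005],
    [[0,0,0],[-0.0005,0.0005,0.02],0.005],
    [[0,0,0],[-0.0005,0.0005,0.028],0.005],
    [[0,0,0],[-0.0005,0.0005,0.033],0.005],
    [[0,0,0],[-0.0005,0.0005,0.036],0.005],
    [[0,0,0],[-0.0005,0.0005,0.036],0.005],
    [[0,0,0],[-0.0005,0.0005,0.036],0.005],
    [[0,0,0],[-0.0005,0.0005,0.036],0.005]
  ]
}}

```text
time_s: 7.18
tool_pos: [0.4881, -0.3267, 0.0365]
tool_rot: [-3.14, -0.0, 1.121]
contact_force: [0.5, -0.3, -0.1]
gripper_width: 0.0143
```

Emit:
{"op": "move_arm", "data": {
  "steps": [
    [[0,0,0],[0,0,0.001],0.005],
    [[0,0,0],[0,0,0.001],0.012],
    [[0,0,0],[0,0,0.001],0.016],
    [[0,0,0],[0,0,0.001],0.018],
    [[0,0,0],[0,0,0.001],0.022],
    [[0,0,0],[0,0,0.001],0.03],
    [[0,0,0],[0,0,0.001],0.04],
    [[0,0,0],[0,0,0.001],0.045],
    [[0,0,0],[0,0,0.001],0.045],
    [[0,0,0],[0,0,-0.01],0.045],
    [[0,0,0],[0,0,-0.04],0.045],
    [[0,0,0],[0,0,-0.09],0.045],
    [[0,0,0],[0,0,-0.14],0.045],
    [[0,0,0],[0,0,-0.19],0.045],
    [[0,0,0],[0,0,-0.22],0.045],
    [[0,0,0],[0,0,-0.22],0.045]
  ]
}}

```text
time_s: 9.18
tool_pos: [0.4897, -0.3274, 0.2597]
tool_rot: [3.137, 0.0, 1.121]
contact_force: [-0.5, 0.3, -0.5]
gripper_width: 0.0449
```

```bash
python3 -c "
from h import *
a=np.radians(7);b=(.5796,.1773)
rel([(.50,-.05,.27),(*b,.25),(*b,.155)],7)
s=viewer.snapshot('scene')
cv2.imwrite('pics/g.png',cv2.convertScaleAbs(cv2.resize(s[150:270,260:400],None,fx=5,fy=5,interpolation=cv2.INTER_CUBIC)[...,::-1],alpha=1.6))"
```

```text
9.18 [ 0.4897 -0.3274  0.2597] [1.7973e+02 2.0000e-02 6.4220e+01] [-0.53  0.33 -0.53] 0.0449 [ 0.74  0.63 -0.39  1.65  0.29  0.91  1.36]
(0.5, -0.05, 0.27) -> [ 0.2542 -0.1114 -0.0109]
(0.5796, 0.1773, 0.25) -> [ 0.4935 -0.1386  0.0089]
(0.5796, 0.1773, 0.155) -> [ 0.4936 -0.1391  0.1039]
turn [ 0.26 -0.11 57.22]
```

View pics/g.png

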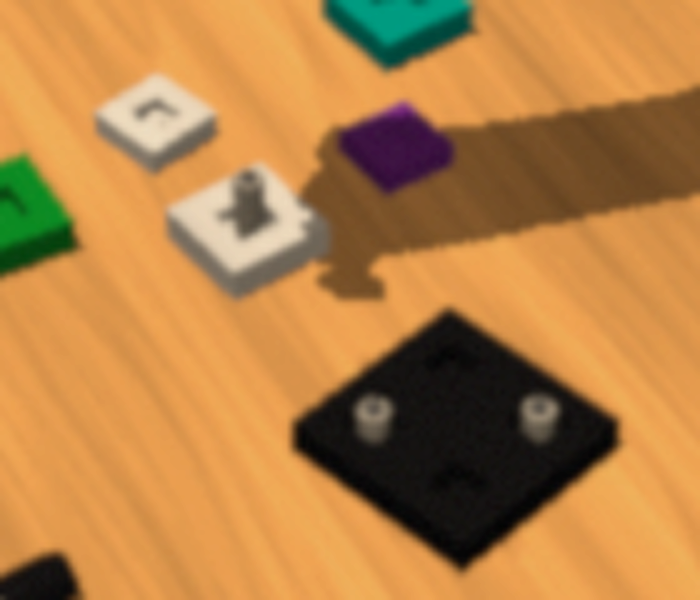

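The tall bushing stands upright in the recess at crop (250,205). Both short ones are in place and the guard is shut. Now to the handle, turning the jaws across the bar (yaw 7°).

Emit:
{"op": "move_arm", "data": {
  "steps": [
    [[0,0,3],[0.02,-0.009,-0.001],0.045],
    [[0,0,9],[0.06,-0.026,-0.003],0.045],
    [[0,0,16],[0.105,-0.046,-0.005],0.045],
    [[0,0,23],[0.15,-0.066,-0.008],0.045],
    [[0,0,30],[0.2,-0.088,-0.01],0.045],
    [[0,0,37],[0.254,-0.111,-0.01],0.045],
    [[0,0,44],[0.305,-0.117,-0.008],0.045],
    [[0,0,50],[0.355,-0.123,-0.004],0.045],
    [[0,0,54],[0.405,-0.128,0.0],0.045],
    [[0,0,57],[0.45,-0.134,0.004],0.045],
    [[0.2,-0.1,57.2],[0.48,-0.137,0.007],0.045],
    [[0.2,-0.1,57.2],[0.4935,-0.1386,0.009],0.045],
    [[0.2,-0.1,57.2],[0.4935,-0.1386,0.009],0.045],
    [[0.2,-0.1,57.2],[0.4935,-0.1386,0.009],0.045],
    [[0.2,-0.1,57.2],[0.4935,-0.1386,0.009],0.045]
  ]
}}

```text
time_s: 11.1
tool_pos: [0.578, 0.1761, 0.2477]
tool_rot: [-3.139, 0.005, 0.12]
contact_force: [-0.6, -0.3, 0.2]
gripper_width: 0.0448
```

```bash
python3 -c "
from h import *
b=(.5796,.1773)
rel([(*b,.2),(*b,.155)],7)
s=viewer.snapshot('scene')
print(proj('scene',[(*b,.166),(.5726,.2353,.166),(.5865,.1193,.166)]))
cv2.imwrite('pics/i.png',cv2.convertScaleAbs(cv2.resize(s[240:400,280:470],None,fx=3.6,fy=3.6,interpolation=cv2.INTER_CUBIC)[...,::-1],alpha=1.6))"
```

```text
11.1 [0.578  0.1761 0.2477] [-179.87    0.27    6.9 ] [-0.55 -0.26  0.18] 0.0448 [-0.33  0.65 -0.07  1.62  0.05  0.88 -0.3 ]
(0.5796, 0.1773, 0.2) -> [ 0.002  -0.0009  0.0477]
(0.5796, 0.1773, 0.155) -> [ 0.0022 -0.0008  0.0927]
turn [-0.13  0.27 -0.1 ]
[[382.88405437 315.67050674]
 [403.19274867 338.27074975]
 [363.86678394 294.43994212]]
```

View pics/i.png

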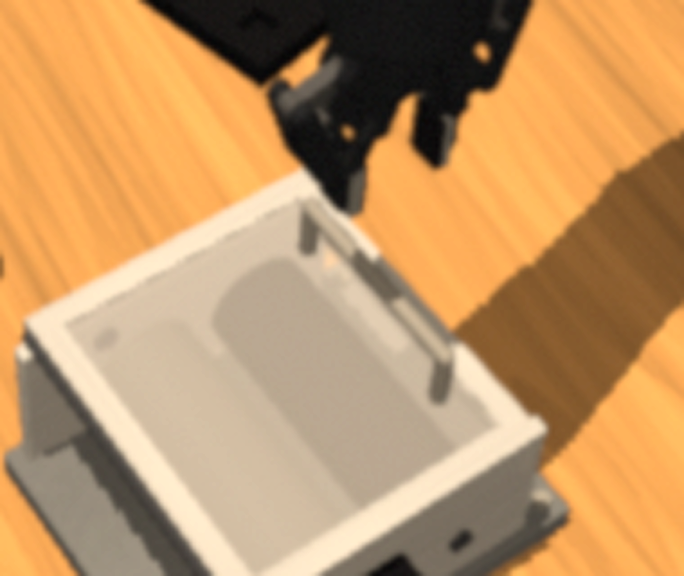

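The bar runs from crop (305,205) to (450,355), within about 2 px of the prediction, and the jaws straddle it. Descend and grip.

Emit:
{"op": "move_arm", "data": {
  "steps": [
    [[0,0,0],[0.002,-0.001,0.015],0.045],
    [[0,0.2,0],[0.002,-0.001,0.04],0.045],
    [[0,0.2,0],[0.002,-0.001,0.065],0.045],
    [[0,0.2,0],[0.002,-0.001,0.082],0.045],
    [[0,0.2,0],[0.002,-0.001,0.093],0.045],
    [[0,0.2,0],[0.002,-0.001,0.093],0.045],
    [[0,0.2,0],[0.002,-0.001,0.093],0.03],
    [[0,0.2,0],[0.002,-0.001,0.093],0.02],
    [[0,0.2,0],[0.002,-0.001,0.093],0.01],
    [[0,0.2,0],[0.002,-0.001,0.093],0.003],
    [[0,0.2,0],[0.002,-0.001,0.093],0.003],
    [[0,0.2,0],[0.002,-0.001,0.093],0.003]
  ],
  "grip_force": 50
}}

```text
time_s: 12.65
tool_pos: [0.5795, 0.1795, 0.1551]
tool_rot: [-3.138, 0.001, 0.123]
contact_force: [-1.6, 0.2, 5.5]
gripper_width: 0.008
```

```bash
python3 -c "
from h import *
rel([],7)
a0=np.arctan2(41,150);r=np.hypot(.15,.041)
for d in range(0,52,5):
  a=a0+np.radians(d);print(d,'x %.4f up %.4f'%(r*(np.cos(a0)-np.cos(a)),r*(np.sin(a)-np.sin(a0))))"
```

```text
12.65 [0.5795 0.1795 0.1551] [-1.7981e+02  4.0000e-02  7.0300e+00] [-1.55  0.22  5.55] 0.008 [-0.34  0.77 -0.06  1.7   0.06  0.67 -0.31]
turn [-0.19  0.04  0.03]
0 x 0.0000 up 0.0000
5 x 0.0041 up 0.0129
10 x 0.0094 up 0.0254
15 x 0.0157 up 0.0374
20 x 0.0231 up 0.0488
25 x 0.0314 up 0.0596
30 x 0.0406 up 0.0695
35 x 0.0506 up 0.0786
40 x 0.0614 up 0.0868
45 x 0.0729 up 0.0941
50 x 0.0850 up 0.1003
```

Bar gripped (opening reads 8 mm, about 2 mm under the 10 mm bar, like 14 mm on the 16 mm bushing). Now lift along the arc, halfway first.

Emit:
{"op": "move_arm", "data": {
  "steps": [
    [[0,0,0],[0.001,0,-0.004],0.003],
    [[0,0,0],[0.003,0,-0.009],0.003],
    [[0,-0.5,0],[0.004,0,-0.013],0.003],
    [[0,-1,0],[0.0065,0,-0.019],0.003],
    [[0,-1.5,0],[0.009,0,-0.025],0.003],
    [[0,-2,0],[0.012,0,-0.031],0.003],
    [[0,-2.5,0],[0.015,0,-0.037],0.003],
    [[0,-3,0],[0.019,0,-0.043],0.003],
    [[0,-3.5,0],[0.0225,0,-0.049],0.003],
    [[0,-4,0],[0.0265,0,-0.054],0.003],
    [[0,-4.5,0],[0.0305,0,-0.0595],0.003],
    [[0,-5,0],[0.0305,0,-0.0595],0.003],
    [[0,-5,0],[0.0305,0,-0.0595],0.003]
  ]
}}

```text
time_s: 14.28
tool_pos: [0.6084, 0.1828, 0.2144]
tool_rot: [-3.139, 0.092, 0.123]
contact_force: [-6.2, 0.5, -0.9]
gripper_width: 0.008
```

```bash
python3 -c "
from h import *
rel([])
s=env.sense();M=R.from_euler('xyz',s['tool_rot']).as_matrix();g=s['tool_pos']-.011*M[:,2]
h=np.array([.7288,.1975,.125]);d=g-h;u=-(d[0]*np.cos(np.radians(7))+d[1]*np.sin(np.radians(7)))
print(g,'r',np.hypot(u,d[2]),'deg',np.degrees(np.arctan2(d[2],u)-np.arctan2(41,150)))"
```

```text
14.28 [0.6084 0.1828 0.2144] [-179.83    5.28    7.05] [-6.18  0.52 -0.91] 0.008 [-0.31  0.77 -0.08  1.47  0.03  1.   -0.27]
turn [-0.17  5.28 -0.01]
[0.60941271 0.1829362  0.22533049] r 0.15662576073689075 deg 24.54724939114195
```

Tracking the arc well: 24.5°, radius 0.157 m. On to 50°.

Emit:
{"op": "move_arm", "data": {
  "steps": [
    [[0,0,0],[0.0045,0,-0.006],0.003],
    [[0,-0.5,0],[0.009,0,-0.0118],0.003],
    [[0,-1,0],[0.0134,0,-0.017],0.003],
    [[0,-1.5,0],[0.018,0,-0.0218],0.003],
    [[0,-2,0],[0.023,0,-0.0265],0.003],
    [[0,-2.5,0],[0.028,0,-0.0309],0.003],
    [[0,-3,0],[0.033,0,-0.0352],0.003],
    [[0,-3.5,0],[0.0384,0,-0.0392],0.003],
    [[0,-4,0],[0.044,0,-0.043],0.003],
    [[0,-4.5,0],[0.047,0,-0.045],0.003],
    [[0,-5,0],[0.0495,0,-0.0465],0.003],
    [[0,-5,0],[0.0495,0,-0.0465],0.003],
    [[0,-5,0],[0.0495,0,-0.0465],0.003],
    [[0,-5,0],[0.0495,0,-0.0465],0.003],
    [[0,-5,0],[0.0495,0,-0.0465],0.003],
    [[0,-5,0],[0.0495,0,-0.0465],0.003]
  ]
}}

```text
time_s: 16.27
tool_pos: [0.6624, 0.1893, 0.2585]
tool_rot: [-3.138, 0.176, 0.123]
contact_force: [-7.7, -0.0, 5.6]
gripper_width: 0.008
```

```bash
python3 -c "
from h import *
rel([])
s=env.sense();M=R.from_euler('xyz',s['tool_rot']).as_matrix();g=s['tool_pos']-.011*M[:,2]
h=np.array([.7288,.1975,.125]);d=g-h;u=-(d[0]*np.cos(np.radians(7))+d[1]*np.sin(np.radians(7)))
print(g,'r',np.hypot(u,d[2]),'deg',np.degrees(np.arctan2(d[2],u)-np.arctan2(41,150)),abs(s['joint_velocities']).max())
ex=np.array([np.cos(np.radians(7)),np.sin(np.radians(7)),0]);ey=np.array([-ex[1],ex[0],0])
s=np.ascontiguousarray(viewer.snapshot('scene')[...,::-1])
s=cv2.convertScaleAbs(s,alpha=1.5)
for D,c in((45,(0,0,255)),(50,(0,255,0)),(55,(255,0,0))):
  a=np.radians(D);f=h-.18*np.cos(a)*ex+[0,0,.18*np.sin(a)]
  for q in proj('scene',[f-.1*ey,f+.1*ey]): cv2.circle(s,tuple(np.int32(q.round())),1,c,-1)
a=cv2.resize(s[130:430,220:470],None,fx=2,fy=2,interpolation=cv2.INTER_CUBIC)
cv2.imwrite('pics/k.png',a)"
```

```text
16.27 [0.6624 0.1893 0.2585] [-179.8    10.08    7.06] [-7.73 -0.02  5.64] 0.008 [-0.3   0.86 -0.07  1.11  0.01  1.34 -0.23]
turn [-0.2  10.08 -0.02]
[0.66432075 0.1894686  0.26928622] r 0.15824214482759122 deg 50.46876754400287 0.0013079653099792627
```

View pics/k.png

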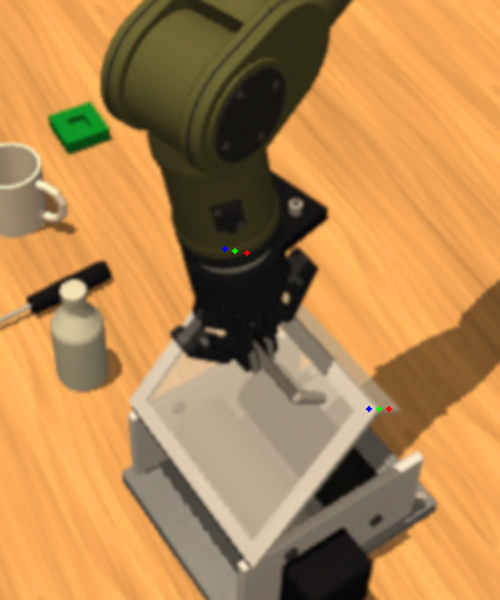

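The guard's front corner is at (378,405), by the 50° marker, and the jaws hold the bar at (275,375). Bottle and screwdriver are unmoved. One last look at the nest from the top.

```bash
python3 -c "
from h import *
rel([])
t=viewer.snapshot('top')
cv2.imwrite('pics/l.png',cv2.convertScaleAbs(cv2.resize(t[120:320,270:480],None,fx=2.9,fy=2.9,interpolation=cv2.INTER_CUBIC)[...,::-1],alpha=1.7))"
```

```text
16.32 [0.6624 0.1893 0.2585] [-179.8    10.08    7.06] [-6.73 -0.27  6.75] 0.0079 [-0.3   0.86 -0.07  1.11  0.01  1.34 -0.23]
turn [-0.2  10.08 -0.02]
```

View pics/l.png

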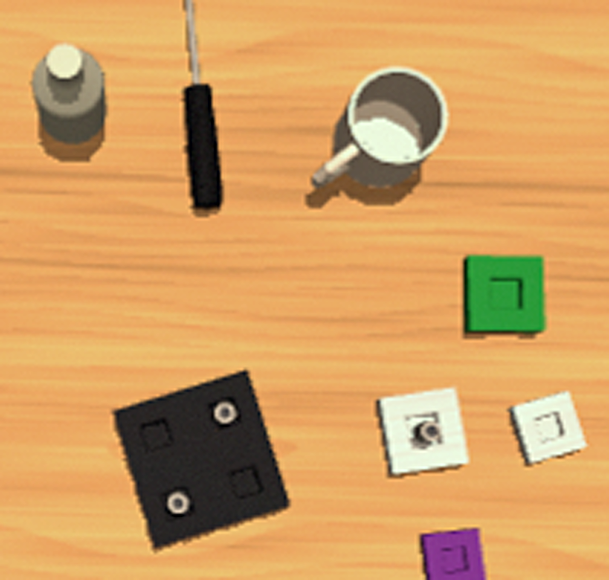

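The bushing stands in the recess at crop (428,431), and nothing else has moved. Handing in.

```bash
python3 -c "
from station import ticket
print(ticket.job_done())"
```

```text
the job is handed in; nothing more can be done
None
```

I stood the tall bushing upright in the recess of the larger white nest while the guard was still shut. I then gripped the guard's bar, lifted it, and handed in at about 16 s with the fingers still holding it.

- **Guard angle:** the arm pose at the end put it at about 50.5°. The last side picture agreed roughly, with the guard's front corner near the 50° marker.
- **Holding:** the arm was at rest (fastest joint 0.001 rad/s). The wrist force was about 10 N, and the fingers were closed on the bar at 8 mm.
- **Bushing and bystanders:** the last top picture showed the bushing upright in the recess. The short bushings, bottle, mug and screwdriver were where they started.
- **Small disagreements:**
    - The finger opening read about 2 mm under the true size on both the bar and the bushing.
    - The side camera was off by 1–3 pixels.
    - The bar's distance from the hinge came out at 158 mm instead of 155.5 mm. That could move the angle by a degree or so, still inside the 5° allowed.

No check failed, but the hand-in gives no verdict, so I can't confirm the final judging.

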